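# Stack the bamboo steamer in cooking order

### The arm

A 7-joint arm with a two-finger parallel gripper is mounted at the origin on the work surface. World frame = base frame: x ahead of the robot, y to its left, z up, the work surface at z = 0. Lengths are in mm, angles in rad, forces in N, time in s.
With the tool pointing down it reaches from about 425 to 875 mm from the base axis. Payload 4.7 kg.
Tool frame: the origin (TCP) lies on the mounting face of the last link; the fingertips stand 182 mm ahead of it and the grasp point (between the pads) lies 164 mm ahead of it (arm.tcp_to_tips is the distance from the TCP to the fingertips, in mm); z points along the fingers, y is the line along which they close (so a half turn about z gives the same grasp; the last joint's range is limited). The gripper opens to 87 mm and grips with 3 to 60 N. Pads are 19 mm wide; open, the fingers measure 117 mm over their backs; the gripper's body (75 mm by 190 mm) begins 51 mm behind the grasp point.
Start: joints at [-1.279, 0.321, -0.07, 1.45, 0.023, 1.371, -0.057], TCP at [178.272, 625.081, 404.787] pointing down, gripper open.
Joint ranges: [-2.86, 2.86], [-0.3, 2.09], [-1.38, 1.24], [0.06, 2.45], [-1.56, 4.7], [0.09, 2.05], [-2.69, 2.69]. Speed limits (rad/s): [2.57, 2.57, 3.14, 3.14, 3.14, 3.14, 3.14].

### API

Orientations are given as a 3x3 rotation matrix whose columns are the frame's x, y, z axes.
In Python, from plant import arm, eyes, order gives the robot as it stands.
- The arm moves only by the tool play_rows, never from a script. Its arguments are lists of equal length, an entry for each row: "delta_rot": the turn, a rotation vector about the tool's x, y, z in rad, a list of three; "delta_pos": the shift along the tool's x, y, z in cm, a list of three; "gripper": the finger opening in cm, from 0 to 8.7. A call has 1 to 10 rows; each row shifts and turns the commanded pose from where the row before left it, along the tool's axes as they then stand; what a row does not reach is not made up. A row lasts 1/8 s, in which the tool goes at most 62.5 mm and 10.7 degrees, less where a joint would pass 70% of its speed; a pose out of reach is approached as far as the arm can. A call is refused whole if a number of a shift passes 6.25 or a number of a turn 0.188, either way. A call with a gripper value outside its range is refused whole. The fingers move at their own pace and stop on an object; "grip_force" is the grip in N (left out, the last holds). Time passes only in rows, so rows that do not move let the fingers close. It gives the time, the measured TCP pose, the force, the opening and the grip force at its end, in the units of the state.
- arm.state(): the state, without advancing time (a new reading comes with each control period).
- eyes.snapshot(name): name is "scene" or "side" or "wrist"; returns the picture (384x512x3 uint8, blue, green, red); there is no depth.
- eyes.calibration(name): a dict with "intrinsics" (3x3 intrinsics, pixels), "eye" and "rotation" of the camera in the world. Camera axes: x right, y down, z forward; pixel columns grow to the right and rows downward; lengths in mm; the calibration is good to about 2 mm. A picture is of the moment at which its call begins: read the wrist's pose just before it. calibration takes no time and is no camera call; for the wrist camera it gives the pose at the moment of the call.
- order.sign_off(): hands the job in; it is judged then, once.
The state is a dict: "time": time; "joint_positions": joint angles; "joint_velocities": joint speeds; "joint_efforts": joint torques, N m; "tool_pos": TCP position; "tool_rot": TCP orientation; "force": force on the tool from outside, world axes, zero at the start; "wrist_torque": the same for the moment, N m; "width": finger opening in mm; "finger_force": force on a finger pad.
Only numpy, scipy, OpenCV 4.12 (cv2) and the standard library are available. Lean on these libraries where they do the work, as an engineer would, in place of code of your own. Each camera call takes 0.05 s, during which the arm holds its last target. There are 200 camera calls.

### The job

Load the steamer: stand the basket of corn in the middle of the steaming plate on the pan, then the basket of sweet potatoes squarely on top of it, then the basket of buns on top of that, and finally put the lid on. Move them one at a time, keep the baskets level and set everything down rather than dropping it, and leave the pan, the spice tin and the teacup where they are.

Things in the scene. Friction and masses are not known exactly. Their poses are not given: they have to be found in the camera images.
- basket_corn_center (a point): round bamboo steamer basket, 132 mm in diameter and 46 mm high, open at the top, its side wall 8 mm thick and its floor 7 mm thick, holding three yellow rounds of corn; the food is fixed in it, lies within 34 mm of the axis and below the rim, so a ring of floor 24 mm wide is free between food and wall. About 0.22 kg. Point: on the axis, half-way up (23 mm above the underside); z is up, the yaw means nothing
- basket_potato_center (a point): round bamboo steamer basket, 132 mm in diameter and 46 mm high, open at the top, its side wall 8 mm thick and its floor 7 mm thick, holding two dark purple sweet potatoes; the food is fixed in it, lies within 34 mm of the axis and below the rim, so a ring of floor 24 mm wide is free between food and wall. About 0.22 kg. Point: on the axis, half-way up (23 mm above the underside); z is up, the yaw means nothing
- basket_buns_center (a point): round bamboo steamer basket, 132 mm in diameter and 46 mm high, open at the top, its side wall 8 mm thick and its floor 7 mm thick, holding three white buns; the food is fixed in it, lies within 34 mm of the axis and below the rim, so a ring of floor 24 mm wide is free between food and wall. About 0.22 kg. Point: on the axis, half-way up (23 mm above the underside); z is up, the yaw means nothing
- lid_center (a point): round bamboo steamer lid, 132 mm in diameter, a flat-bottomed low dome 35 mm high in the middle, with a dark bamboo strap handle over it: a straight bar 64 mm long, 12 mm wide and 6 mm thick, its middle 63 mm above the underside (top at 66 mm), on two legs 58 mm apart, 25 mm of air under its middle. About 0.14 kg. Point: on the axis, 33 mm above the underside (so 30 mm below the middle of the bar); x runs along the bar, y across it, z up
- pan_top (a point): low round aluminium pan, 144 mm in diameter, heavy (1.4 kg), covered by a flat perforated steel steaming plate 160 mm in diameter, 60 mm above the counter; two black ear handles reach out to 96 mm from the axis, their middle 16 mm below the top of the plate. Point: the centre of the plate's upper face; y points to one ear, z up
- tin: steel spice tin with a red band, 61 mm in diameter, 68 mm high. Origin: centre of its underside. Leave it alone
- teacup: white porcelain teacup, no handle, 72 mm across the rim, 56 mm high. Origin: centre of its underside. Leave it alone

How it is judged (in metres and radians):
On the way, in this order (a step that is already met when the one before it is completed fails the run):
1. the corn basket stands level on the pan's steaming plate, let go (horizontal distance between basket_corn_center and pan_top below 0.014 m and z of basket_corn_center in the frame of pan_top between 0.017 and 0.029 m and angle between basket_corn_center's own z axis and vertical below 0.08 rad and contact force between the fingers and basket_corn below 0.3 N and linear speed of basket_corn below 0.03 m/s), for 0.2 s.
2. the sweet potato basket stands square on the corn basket, let go (horizontal distance between basket_potato_center and basket_corn_center below 0.011 m and z of basket_potato_center in the frame of basket_corn_center between 0.04 and 0.052 m and angle between basket_potato_center's own z axis and vertical below 0.08 rad and contact force between the fingers and basket_potato below 0.3 N and linear speed of basket_potato below 0.03 m/s), for 0.2 s.
3. the bun basket stands square on the sweet potato basket, let go (horizontal distance between basket_buns_center and basket_potato_center below 0.011 m and z of basket_buns_center in the frame of basket_potato_center between 0.04 and 0.052 m and angle between basket_buns_center's own z axis and vertical below 0.08 rad and contact force between the fingers and basket_buns below 0.3 N and linear speed of basket_buns below 0.03 m/s), for 0.2 s.
4. the lid lies square on the bun basket, let go (horizontal distance between lid_center and basket_buns_center below 0.011 m and z of lid_center in the frame of basket_buns_center between 0.05 and 0.062 m and angle between lid_center's own z axis and vertical below 0.08 rad and contact force between the fingers and lid below 0.3 N and linear speed of lid below 0.03 m/s), for 0.2 s.
At the end, for the whole second after the job is handed in: From the pan up: corn basket (within 14 mm of the plate's centre), sweet potato basket, bun basket, lid, each within 11 mm of the axis of the one below and 6 mm of its seated height, upright within 0.08 rad, at rest and released (all of step 1 and all of step 2 and all of step 3 and all of step 4); the robot touches nothing.
It fails at once if a basket is tipped by more than 0.45 rad, so that food would roll out (angle between any of basket_corn_center, basket_potato_center, basket_buns_center's own z axis and vertical above 0.45 rad).
It fails at once if a basket or the lid is dropped (falls freely faster than 0.7 m/s, some 25 mm) ((linear speed of basket_corn above 0.7 m/s and contact force between the fingers and basket_corn below 0.05 N) or (linear speed of basket_potato above 0.7 m/s and contact force between the fingers and basket_potato below 0.05 N) or (linear speed of basket_buns above 0.7 m/s and contact force between the fingers and basket_buns below 0.05 N) or (linear speed of lid above 0.7 m/s and contact force between the fingers and lid below 0.05 N)).
It fails at once if the pan is pushed more than 30 mm from its place (distance of pan_top from where it was at the start of the episode above 0.03 m).
It fails at once if the tin or the teacup is pushed more than 25 mm from its place (distance of any of tin, teacup from where it was at the start of the episode above 0.025 m).
It also fails if it takes over 115 s, if anything falls off the work surface, if the arm or the gripper's body presses on something with over 40 N, if the wrist force passes 120 N, or if a joint passes its speed limit or range.

## Working session

There is one attempt and no reset: what is moved stays moved. The work goes in short steps, Python scripts to look and compute and a tool call to move; the robot and the scene stay as the last step left them, time stands still between calls to the robot, and variables do not carry over. Pictures are saved under pics/ and viewed, at most 14 in all, crops included, and the job is handed in when it is done.

Besides the shell and the picture viewer there is one more tool, called after "Request:" as a command line: name --argument value ..., lists and objects as JSON in quotes. play_rows: Moves the arm, as the interface text tells. Its arguments: {"type":"object","properties":{"delta_rot":{"type":"array"},"delta_pos":{"type":"array"},"gripper":{"type":"array"},"grip_force":{"type":"number"}},"required":["delta_rot","delta_pos","gripper"]}

```bash
mkdir -p pics; ls
python3 - <<'E'
from plant import arm,eyes,order
import cv2,numpy as np
np.set_printoptions(precision=4,suppress=True)
s=arm.state();print(s['time'],s['tool_pos'],s['tool_rot'],s['width'])
for n in("scene","side","wrist"):
    c=eyes.calibration(n);print(n,c)
    cv2.imwrite(f"pics/{n}0.png",cv2.resize(eyes.snapshot(n),(800,600),interpolation=cv2.INTER_CUBIC))
E
```

```text
pics
0.0 [178.2418 624.8721 403.6683] [[-0.9617  0.2743 -0.0004]
 [ 0.2743  0.9617 -0.0018]
 [-0.0001 -0.0019 -1.    ]] 87.10412632717978
scene {'intrinsics': array([[383.0874,   0.    , 257.8996],
       [  0.    , 383.0874, 195.993 ],
       [  0.    ,   0.    ,   1.    ]]), 'eye': array([1252.5045,  -65.6392,  972.0324]), 'rotation': array([[ 0.1184,  0.7773, -0.6178],
       [ 0.993 , -0.093 ,  0.0732],
       [-0.0006, -0.6222, -0.7829]])}
side {'intrinsics': array([[479.1633,   0.    , 246.0745],
       [  0.    , 479.1633, 191.6929],
       [  0.    ,   0.    ,   1.    ]]), 'eye': array([ 337.8322, -920.5295, 1060.0869]), 'rotation': array([[ 0.9811, -0.1479,  0.1249],
       [-0.1934, -0.7185,  0.6681],
       [-0.0091, -0.6796, -0.7335]])}
wrist {'intrinsics': array([[320.9861,   0.    , 252.3685],
       [  0.    , 320.9861, 193.4831],
       [  0.    ,   0.    ,   1.    ]]), 'eye': array([113.3001, 643.3978, 383.566 ]), 'rotation': array([[ 0.2742,  0.9326,  0.2345],
       [ 0.9617, -0.2656, -0.0682],
       [-0.0013,  0.2442, -0.9697]])}
```

View pics/scene0.png

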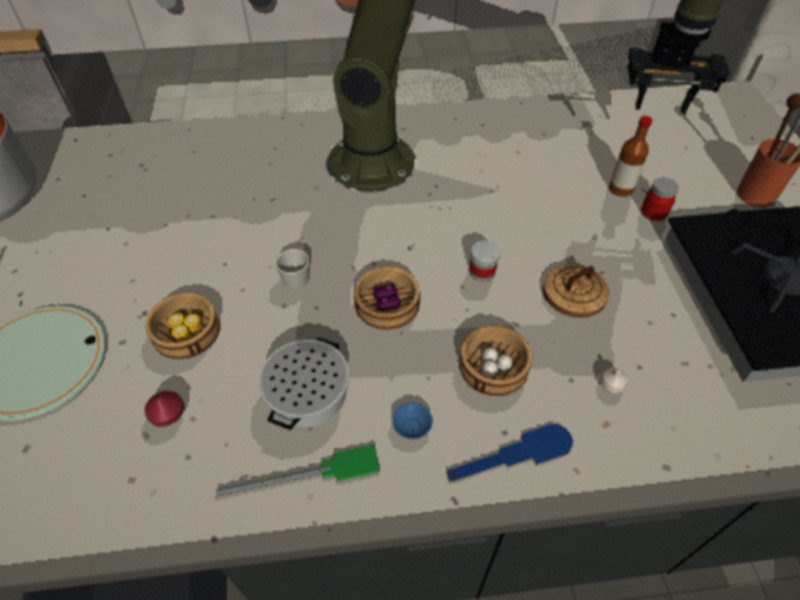

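View pics/side0.png

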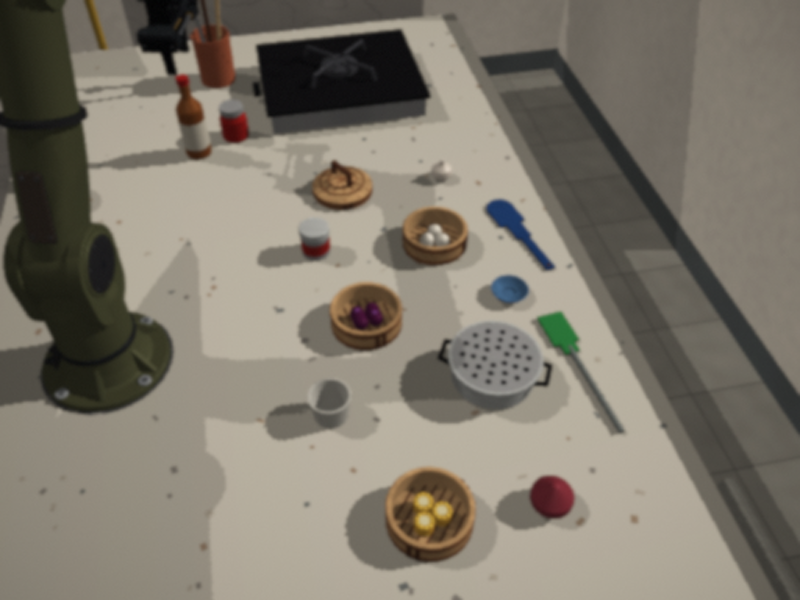

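The pictures give rim and plate centres, read in 800x600 pixels. I'll project both views at the known heights.

```bash
cat > h.py <<'E'
from plant import arm,eyes,order
import cv2,numpy as np
np.set_printoptions(precision=2,suppress=True)
def ray(c,u,v,z,s=1.5625):
    d=c['rotation']@np.linalg.inv(c['intrinsics'])@np.array([(u+.5)/s-.5,(v+.5)/s-.5,1.])
    return (c['eye']+d*(z-c['eye'][2])/d[2])[:2]
def proj(c,p):
    q=c['intrinsics']@c['rotation'].T@(np.array(p,float)-c['eye']);return q[:2]/q[2]
def togo(target,yaw=None):
    "tool-frame shift (cm) to target tcp (x,y,z), and turn about tool z to point tool y at yaw"
    s=arm.state();R=s['tool_rot'];d=R.T@(np.array(target,float)-s['tool_pos'])/10
    y=np.arctan2(R[1,1],R[0,1]);t=None
    if yaw is not None:
        t=-((yaw-y+np.pi)%(2*np.pi)-np.pi)
    return d,t
E
python3 - <<'E'
from h import *
px=dict(corn=((182,319),(430,505),46),potato=((387,293),(366,311),46),buns=((495,355),(435,232),46),
 pan=((305,377),(496,358),60),lid=((576,291),(343,187),12),tin=((484,252),(314,229),68),cup=((293,260),(330,397),56))
a,b=eyes.calibration("scene"),eyes.calibration("side")
for n,(p,q,z) in px.items():
    print(n,ray(a,*p,z),ray(b,*q,z))
    if n!='tin' and n!='cup':
        pass
# lid bar ends, ears
for p in((569,290),(592,270)): print('bar',ray(a,*p,63))
for p in((332,165),(352,181)): print('bar side',ray(b,*p,63))
for p in((284,421),(328,343)): print('ear',ray(a,*p,44))
E
```

```text
corn [ 501.35 -409.9 ] [ 496.11 -414.28]
potato [483.3   -7.43] [471.66 -17.35]
buns [656.08 176.44] [645.62 165.25]
pan [ 671.07 -172.98] [ 666.89 -179.74]
lid [496.63 387.72] [491.53 387.6 ]
tin [415.22 202.74] [406.38 199.03]
cup [ 379.34 -193.46] [ 379.35 -200.35]
bar [532.62 350.63]
bar [486.42 412.57]
bar side [472.43 404.04]
bar side [506.   340.04]
ear [ 745.39 -212.22]
ear [ 590.63 -130.45]
```

Run:
```python
import cv2
a=cv2.imread('pics/scene0.png');b=cv2.imread('pics/side0.png')
c=cv2.resize(a[250:330,530:630],None,fx=4,fy=4);d=cv2.resize(b[145:225,295:395],None,fx=4,fy=4)
cv2.imwrite('pics/lid.png',cv2.hconcat([c,d]))
```

```text
(no output)
```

View pics/lid.png

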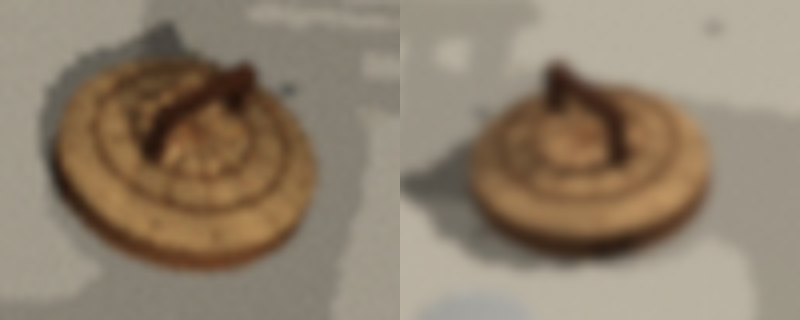

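```bash
cat >> h.py <<'E'
def plan(target,yaw_deg=None):
    "print: turn about tool z (rad) to do FIRST, then shift in tool axes (cm)"
    s=arm.state();R=s['tool_rot'];t=0.
    if yaw_deg is not None:
        y=np.arctan2(R[1,1],R[0,1]);t=-((np.radians(yaw_deg)-y+np.pi)%(2*np.pi)-np.pi)
    R2=R@cv2.Rodrigues(np.array([0,0,t]))[0]
    print('turn',round(t,3),'shift',R2.T@(np.array(target,float)-s['tool_pos'])/10,'tilt',R[:2,2])
def snap(n,c="wrist"):
    k=eyes.calibration(c);im=eyes.snapshot(c)
    cv2.imwrite(f"pics/{n}.png",im);np.savez(f"pics/{n}.npz",**k)
def cal(n): return dict(np.load(f"pics/{n}.npz"))
E
python3 -c "
from h import *
plan((494,388,404),38)
"
```

```text
turn 0.63 shift [-38.11  10.29   0.02] tilt [-0. -0.]
```

Request:
play_rows --delta_rot '[[0,0,0.158],[0,0,0.158],[0,0,0.158],[0,0,0.156],[0,0,0],[0,0,0],[0,0,0],[0,0,0],[0,0,0],[0,0,0]]' --delta_pos '[[0,0,0],[0,0,0],[0,0,0],[0,0,0],[-5,1.35,0],[-5,1.35,0],[-5,1.35,0],[-5,1.35,0],[-5,1.35,0],[-5,1.35,0]]' --gripper '[2,2,2,2,2,2,2,2,2,2]'

```text
time: 1.4
tool_pos: [427.9, 437.3, 404.6]
tool_rot: [[-0.616, 0.788, -0.0], [0.788, 0.616, -0.0], [0.0, -0.0, -1.0]]
force: [0.1, 0.9, -0.2]
width: 20.1
finger_force: 0.0
```

Request:
play_rows --delta_rot '[[0,0,0],[0,0,0],[0,0,0],[0,0,0]]' --delta_pos '[[-4.05,1.1,0],[-4.05,1.1,0],[0,0,0],[0,0,0]]' --gripper '[2,2,2,2]'

```text
time: 1.9
tool_pos: [493.5, 388.6, 404.4]
tool_rot: [[-0.616, 0.788, -0.001], [0.788, 0.616, 0.0], [0.001, -0.001, -1.0]]
force: [0.2, 0.7, 0.3]
width: 20.2
finger_force: 0.0
```

```bash
python3 -c "
from h import *
snap('w_lid');s=arm.state();print(s['tool_pos'],s['width'],s['joint_positions'])
plan((494,388,404),38)
plan((651,171,404),15)
"
```

```text
[492.93 389.26 404.45] 19.7301441688287 [-0.9   0.27  0.23  1.52 -0.06  1.36  0.  ]
turn 0.002 shift [-0.17  0.01  0.04] tilt [-0.  0.]
turn 0.403 shift [-25.17   9.62   0.02] tilt [-0.  0.]
```

Request:
play_rows --delta_rot '[[0,0,0.134],[0,0,0.134],[0,0,0.135],[0,0,0],[0,0,0],[0,0,0],[0,0,0],[0,0,0],[0,0,0],[0,0,0]]' --delta_pos '[[0,0,0],[0,0,0],[0,0,0],[-5,1.92,0],[-5,1.92,0],[-5,1.92,0],[-5,1.92,0],[-5.1,1.92,0],[0,0,0],[0,0,0]]' --gripper '[2,2,2,2,2,2,2,2,2,2]'

```text
time: 3.2
tool_pos: [650.6, 172.2, 404.4]
tool_rot: [[-0.259, 0.966, -0.001], [0.966, 0.259, 0.001], [0.002, -0.001, -1.0]]
force: [0.6, 1.3, 0.2]
width: 19.9
finger_force: 0.0
```

```bash
python3 -c "
from h import *
snap('w_buns');plan((478,-12,404),-1.5)
"
```

```text
turn 0.29 shift [-18.95 -16.74   0.04] tilt [-0.  0.]
```

Request:
play_rows --delta_rot '[[0,0,0.144],[0,0,0.144],[0,0,0],[0,0,0],[0,0,0],[0,0,0],[0,0,0],[0,0,0],[0,0,0]]' --delta_pos '[[0,0,0],[0,0,0],[-3.75,-3.36,0],[-3.75,-3.36,0],[-3.75,-3.36,0],[-3.75,-3.36,0],[-3.75,-3.36,0],[0,0,0],[0,0,0]]' --gripper '[2,2,2,2,2,2,2,2,2]'

```text
time: 4.38
tool_pos: [478.1, -10.4, 405.2]
tool_rot: [[0.025, 1.0, 0.001], [1.0, -0.025, 0.002], [0.002, 0.001, -1.0]]
force: [-0.5, 0.2, -0.9]
width: 20.2
finger_force: 0.0
```

```bash
python3 -c "
from h import *
snap('w_pot');plan((669,-176,404),-15);print(arm.state()['time'])
"
```

```text
turn 0.238 shift [-11.08  22.7    0.11] tilt [0. 0.]
4.425
```

Request:
play_rows --delta_rot '[[0,0,0.119],[0,0,0.119],[0,0,0],[0,0,0],[0,0,0],[0,0,0],[0,0,0],[0,0,0],[0,0,0]]' --delta_pos '[[0,0,0],[0,0,0],[-2.2,4.54,0],[-2.2,4.54,0],[-2.2,4.54,0],[-2.2,4.54,0],[-2.28,4.54,0.1],[0,0,0],[0,0,0]]' --gripper '[2,2,2,2,2,2,2,2,2]'

```text
time: 5.55
tool_pos: [668.7, -177.2, 402.4]
tool_rot: [[0.261, 0.965, -0.002], [0.965, -0.261, 0.001], [-0.0, -0.002, -1.0]]
force: [-1.1, 0.2, 0.1]
width: 19.8
finger_force: 0.0
```

```bash
python3 -c "
from h import *
snap('w_pan')
"
```

Request:
play_rows --delta_rot '[[0,0,0.143],[0,0,0.143],[0,0,0.142],[0,0,0],[0,0,0],[0,0,0],[0,0,0],[0,0,0],[0,0,0]]' --delta_pos '[[0,0,0],[0,0,0],[0,0,0],[-5.8,0.38,0],[-5.8,0.38,0],[-5.8,0.38,0],[-5.8,0.38,0],[-5.8,0.38,0],[0,0,0]]' --gripper '[2,2,2,2,2,2,2,2,2]'

```text
time: 6.72
tool_pos: [492.1, -417.9, 405.5]
tool_rot: [[0.646, 0.763, 0.001], [0.763, -0.646, -0.002], [-0.001, 0.002, -1.0]]
force: [0.5, 0.1, -0.2]
width: 19.5
finger_force: 0.0
```

Run:
```python
from h import *
snap('w_corn')
ns=['w_corn','w_pan','w_pot','w_buns','w_lid']
t=[cv2.resize(cv2.imread(f'pics/{n}.png'),(400,300),interpolation=cv2.INTER_AREA) for n in ns[:4]]
cv2.imwrite('pics/m1.png',cv2.vconcat([cv2.hconcat(t[:2]),cv2.hconcat(t[2:])]))
cv2.imwrite('pics/m2.png',cv2.resize(cv2.imread('pics/w_lid.png'),(800,600)))
for n,g,z in zip(ns,[(499,-412),(669,-176),(478,-12),(651,171),(494,388)],[46,60,46,46,12]):print(n,proj(cal(n),(*g,z))/1.28)
```

```text
w_corn [198.58 130.88]
w_pan [198.57 139.41]
w_pot [197.58 139.63]
w_buns [198.03 139.76]
w_lid [197.73 134.96]
```

View pics/m1.png

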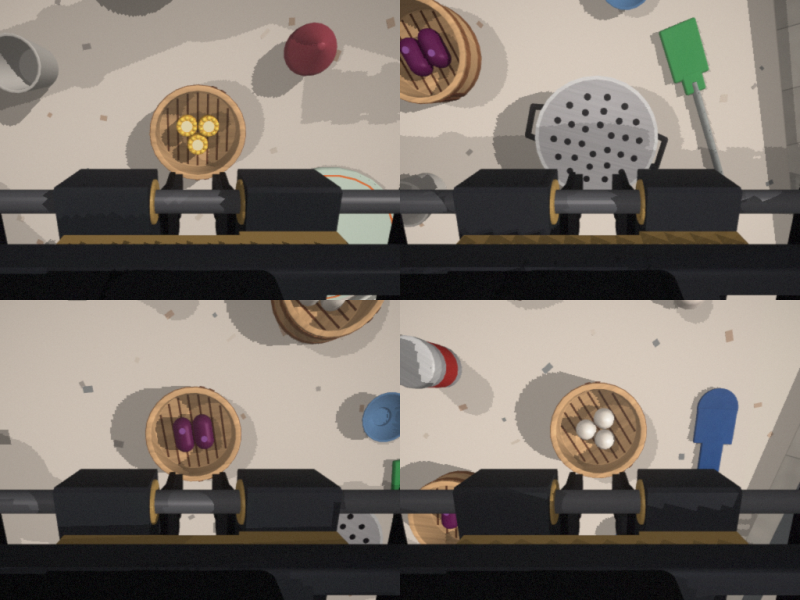

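View pics/m2.png

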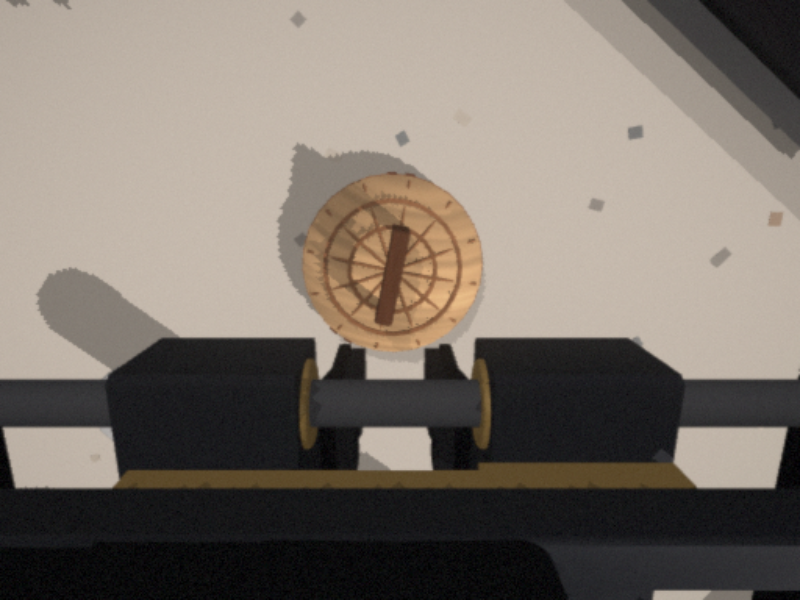

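Run:
```python
from h import *
s=1/1.28
for n,p,z in [('corn',(198,132),46),('pan',(197,138.5),60),('pot',(193.5,133.5),46),('buns',(198.5,130),46)]:
    q=ray(cal('w_'+n),*p,z,s);print(n,q,np.hypot(*q),np.degrees(np.arctan2(q[1],q[0])))
k=cal('w_lid');m=1.5625
print('lid',ray(k,393.5,262,12,m))
a,b=ray(k,400,228,66,m),ray(k,384,325,66,m);print('bar',a,b,(a+b)/2,np.degrees(np.arctan2(*(b-a)[::-1])),np.hypot(*(b-a)))
print(arm.state()['tool_pos'])
```

```text
corn [ 497.41 -412.89] 646.4453965714683 -39.69504107961828
pan [ 667.43 -174.47] 689.8620274752204 -14.649680132995272
pot [472.77  -3.47] 472.7784383558707 -0.4200174947261891
buns [648.28 184.14] 673.9248906396717 15.856994041714481
lid [488.83 391.88]
bar [473.31 418.64] [504.37 361.97] [488.84 390.31] -61.272861280110554 64.62120546825855
[ 494.94 -415.1   404.97]
```

Run:
```python
from h import *
E={'buns':(648.3,184.1),'pot':(472.8,-3.5),'corn':(497.4,-412.9)}
rows=[]
for n,c in E.items():
    t=[]
    for cam in('scene','side','w'):
        if cam=='w': im=cv2.imread(f'pics/w_{n}.png');k=cal('w_'+n)
        else: im=cv2.resize(cv2.imread(f'pics/{cam}0.png'),(512,384),interpolation=cv2.INTER_AREA);k=eyes.calibration(cam)
        o=proj(k,(*c,46));h=90 if cam=='w' else 34
        x0,y0=(o-h).astype(int);f=200/(2*h)
        y0=max(y0,0)
        cr=cv2.resize(im[y0:y0+2*h,x0:x0+2*h],(200,200),interpolation=cv2.INTER_CUBIC)
        for z,col in((46,(0,255,0)),(0,(255,0,0))):
            pts=np.array([proj(k,(c[0]+66*np.cos(a),c[1]+66*np.sin(a),z)) for a in np.linspace(0,6.28,60)])
            cv2.polylines(cr,[((pts-[x0,y0]+.5)*f-.5).round().astype(int)],True,col,1)
        t.append(cr)
    rows.append(cv2.hconcat(t))
cv2.imwrite('pics/ov.png',cv2.vconcat(rows))
```

```text
(no output)
```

View pics/ov.png

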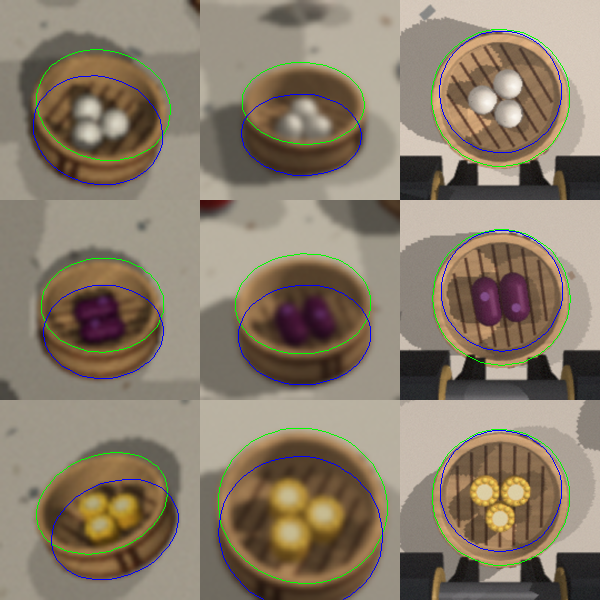

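```bash
python3 -c "
from h import *
plan((545.1,-452.5,196),-39.7);print(arm.state()['tool_pos'])
"
```

```text
turn -0.005 shift [ 0.29  6.22 20.91] tilt [0. 0.]
[ 494.94 -415.1   404.97]
```

Request:
play_rows --delta_rot '[[0,0,-0.005],[0,0,0],[0,0,0],[0,0,0],[0,0,0],[0,0,0],[0,0,0],[0,0,0]]' --delta_pos '[[0.15,3.1,0],[0.14,3.12,0],[0,0,5],[0,0,5],[0,0,4],[0,0,1],[0,0,0],[0,0,0]]' --gripper '[2,2,2,2,2,2,2,2]'

```text
time: 7.78
tool_pos: [547.8, -451.6, 256.3]
tool_rot: [[0.635, 0.772, 0.003], [0.772, -0.635, -0.002], [0.001, 0.004, -1.0]]
force: [-0.6, 0.3, -0.4]
width: 19.8
finger_force: 0.0
```

```bash
python3 -c "
from h import *
plan((545.1,-452.5,196),-39.7);snap('g_corn');snap('g_corn_s','side')
im=cv2.imread('pics/g_corn.png');k=cal('g_corn_s');o=proj(k,(545,-452,60)).astype(int);t=cv2.imread('pics/g_corn_s.png')
c=t[max(0,o[1]-60):o[1]+60,max(0,o[0]-70):o[0]+70]
cv2.imwrite('pics/g1.png',cv2.hconcat([cv2.resize(im,(400,300)),cv2.resize(c,(400,300))]))
"
```

```text
turn 0.005 shift [-0.24 -0.17  6.03] tilt [ 0. -0.]
```

View pics/g1.png

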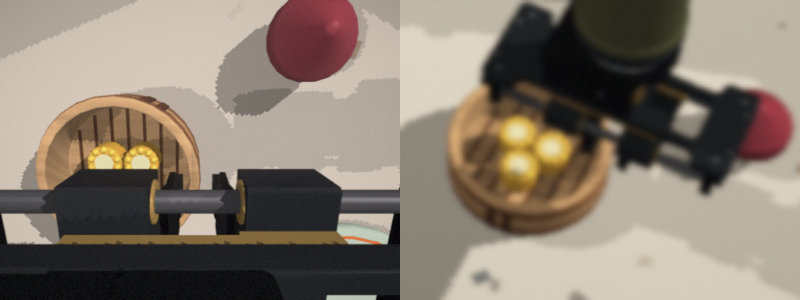

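Request:
play_rows --delta_rot '[[0,0,0],[0,0,0],[0,0,0],[0,0,0],[0,0,0],[0,0,0],[0,0,0],[0,0,0]]' --delta_pos '[[-0.2,-0.15,0],[0,0,2],[0,0,2],[0,0,2],[0,0,0],[0,0,0],[0,0,0],[0,0,0]]' --gripper '[2,2,2,2,0.4,0.4,0.4,0.4]' --grip_force 35

```text
time: 8.88
tool_pos: [544.4, -451.9, 193.4]
tool_rot: [[0.636, 0.772, -0.0], [0.772, -0.636, 0.0], [0.0, -0.001, -1.0]]
force: [0.2, 0.5, -2.0]
width: 8.2
finger_force: 35.0
```

```bash
python3 -c "
from h import *
s=arm.state();print(s['tool_pos'],s['width'],s['finger_force'],s['force'])
"
```

```text
[ 544.35 -451.88  193.36] 8.233629550323014 34.980172952637076 [ 0.15  0.51 -2.02]
```

Request:
play_rows --delta_rot '[[0,0,0],[0,0,0],[0,0,0],[0,0,0],[0,0,0],[0,0,0],[0,0,0]]' --delta_pos '[[0,0,-0.5],[0,0,-1.5],[0,0,-3],[0,0,-4],[0,0,-3],[0,0,-1],[0,0,0]]' --gripper '[0.4,0.4,0.4,0.4,0.4,0.4,0.4]'

```text
time: 9.75
tool_pos: [544.4, -452.2, 324.4]
tool_rot: [[0.636, 0.772, 0.001], [0.772, -0.636, -0.0], [0.0, 0.001, -1.0]]
force: [0.1, -0.7, -2.6]
width: 7.9
finger_force: 35.0
```

```bash
python3 -c "
from h import *
s=arm.state();print(s['tool_pos'],s['width'],s['finger_force'],s['force'])
plan((727,-190.5,320),-14.6);snap('l1','side');k=cal('l1');o=proj(k,s['tool_pos']-[40,-20,160]).astype(int);t=cv2.imread('pics/l1.png')
c=t[max(0,o[1]-75):o[1]+75,max(0,o[0]-100):o[0]+100]
cv2.imwrite('pics/l1c.png',cv2.resize(c,(400,300)))
"
```

```text
[ 544.4  -452.16  324.4 ] 7.869182756005881 34.98004988534376 [ 0.12 -0.69 -2.65]
turn -0.434 shift [29.92 11.07  0.45] tilt [ 0. -0.]
```

View pics/l1c.png

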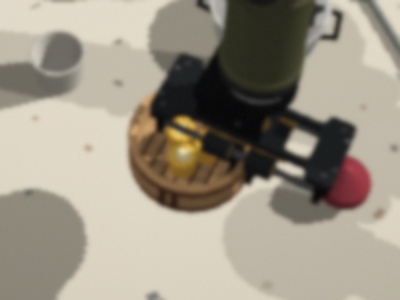

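Request:
play_rows --delta_rot '[[0,0,-0.07],[0,0,-0.11],[0,0,-0.11],[0,0,-0.09],[0,0,-0.054],[0,0,0],[0,0,0],[0,0,0],[0,0,0],[0,0,0]]' --delta_pos '[[0,0,0],[0,0,0],[0,0,0],[0,0,0],[0,0,0],[1.87,0.69,0],[3.74,1.38,0],[4.68,1.73,0],[4.68,1.73,0],[4.68,1.73,0]]' --gripper '[0.4,0.4,0.4,0.4,0.4,0.4,0.4,0.4,0.4,0.4]'

```text
time: 11.05
tool_pos: [665.8, -276.6, 322.5]
tool_rot: [[0.252, 0.968, -0.001], [0.968, -0.252, 0.002], [0.001, -0.002, -1.0]]
force: [0.5, -0.1, -2.2]
width: 7.5
finger_force: 35.0
```

Request:
play_rows --delta_rot '[[0,0,0],[0,0,0],[0,0,0],[0,0,0],[0,0,0]]' --delta_pos '[[4.68,1.73,0],[3.74,1.38,0],[1.87,0.69,0],[0,0,0],[0,0,0]]' --gripper '[0.4,0.4,0.4,0.4,0.4]'

```text
time: 11.68
tool_pos: [725.7, -192.8, 323.7]
tool_rot: [[0.255, 0.967, -0.001], [0.967, -0.255, -0.002], [-0.002, -0.001, -1.0]]
force: [0.5, -0.7, -2.3]
width: 7.6
finger_force: 35.0
```

Run:
```python
from h import *
s=arm.state();print(s['tool_pos'],s['width'],s['finger_force'],s['force'])
plan((727,-190.5,254.5),-14.6)
R=s['tool_rot'];c=s['tool_pos']-61*R[:,1]
t=[]
for n in('scene','side'):
    snap('p1'+n,n);k=cal('p1'+n);im=cv2.imread(f'pics/p1{n}.png')
    o=proj(k,(c[0],c[1],90)).astype(int);h=60
    x0,y0=o-[80,60];f=2.5*2
    cr=cv2.resize(im[y0:y0+120,x0:x0+160],None,fx=2.5,fy=2.5,interpolation=cv2.INTER_CUBIC)
    for q,z,r,col in((c,s['tool_pos'][2]-193.4,66,(255,0,0)),(c,s['tool_pos'][2]-147.4,66,(0,255,0)),((668,-175),60,80,(0,0,255))):
        pts=np.array([proj(k,(q[0]+r*np.cos(a),q[1]+r*np.sin(a),z)) for a in np.linspace(0,6.28,60)])
        cv2.polylines(cr,[((pts-[x0,y0]+.5)*2.5-.5).round().astype(int)],True,col,1)
    t.append(cr)
cv2.imwrite('pics/p1.png',cv2.hconcat(t))
```

```text
[ 725.73 -192.76  323.67] 7.632625245360322 34.98080204240978 [ 0.45 -0.72 -2.32]
turn -0.003 shift [0.27 0.07 6.92] tilt [-0. -0.]
```

View pics/p1.png

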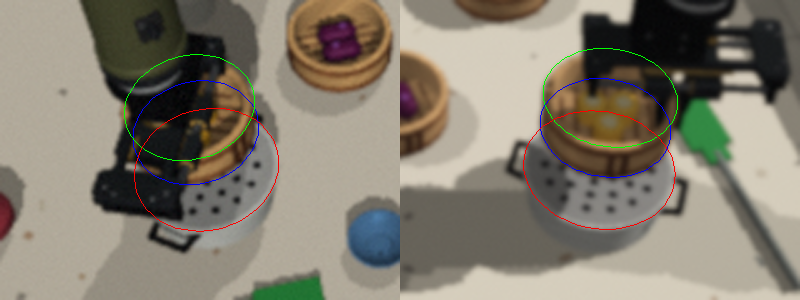

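Request:
play_rows --delta_rot '[[0,0,0],[0,0,0],[0,0,0],[0,0,0],[0,0,0],[0,0,0],[0,0,0],[0,0,0],[0,0,0]]' --delta_pos '[[0.25,0.05,1],[0,0,2],[0,0,2],[0,0,1],[0,0,0.5],[0,0,0.2],[0,0,0.2],[0,0,0],[0,0,0]]' --gripper '[0.4,0.4,0.4,0.4,0.4,0.4,0.4,0.4,0.4]'

```text
time: 12.9
tool_pos: [728.2, -188.0, 255.2]
tool_rot: [[0.252, 0.968, 0.001], [0.968, -0.252, -0.0], [0.0, 0.001, -1.0]]
force: [-0.2, 1.4, -2.1]
width: 8.2
finger_force: 35.0
```

```bash
python3 -c "
from h import *
s=arm.state();print(s['tool_pos'],s['width'],s['finger_force'],s['force'])
plan((727,-190.5,254.5),-14.6)"
```

```text
[ 728.21 -187.96  255.21] 8.17104135879895 34.98007599497214 [-0.15  1.42 -2.06]
turn -0.0 shift [-0.28 -0.05  0.07] tilt [ 0. -0.]
```

Request:
play_rows --delta_rot '[[0,0,0],[0,0,0],[0,0,0]]' --delta_pos '[[-0.1,0,0.1],[0,0,0.1],[0,0,0]]' --gripper '[0.4,0.4,0.4]'

```text
time: 13.28
tool_pos: [727.8, -189.1, 252.9]
tool_rot: [[0.252, 0.968, 0.0], [0.968, -0.252, -0.0], [-0.0, 0.0, -1.0]]
force: [0.8, -0.3, -1.3]
width: 7.9
finger_force: 35.0
```

Request:
play_rows --delta_rot '[[0,0,0],[0,0,0],[0,0,0]]' --delta_pos '[[0,0,0.1],[0,0,0],[0,0,0]]' --gripper '[0.4,0.4,0.4]'

```text
time: 13.65
tool_pos: [727.8, -189.1, 252.7]
tool_rot: [[0.252, 0.968, 0.0], [0.968, -0.252, -0.0], [0.0, 0.0, -1.0]]
force: [-2.2, 0.2, 5.3]
width: 7.5
finger_force: 35.0
```

Request:
play_rows --delta_rot '[[0,0,0],[0,0,0],[0,0,0],[0,0,0],[0,0,0],[0,0,0],[0,0,0],[0,0,0],[0,0,0]]' --delta_pos '[[0,0,0],[0,0,0],[0,0,0],[0,0,-0.5],[0,0,-2],[0,0,-4],[0,0,-4],[0,0,-4],[0,0,0]]' --gripper '[2,2,2,2,2,2,2,2,2]'

```text
time: 14.78
tool_pos: [728.2, -189.8, 403.5]
tool_rot: [[0.252, 0.968, 0.009], [0.968, -0.252, -0.003], [-0.0, 0.01, -1.0]]
force: [-0.2, -0.4, 0.8]
width: 19.8
finger_force: 0.0
```

```bash
python3 -c "
from h import *
s=arm.state();print(s['tool_pos'],s['width'],s['force'])
plan((535,-4,400),-0.4)"
```

```text
[ 728.24 -189.85  403.55] 19.835028378117226 [-0.17 -0.36  0.81]
turn -0.248 shift [ 18.45 -19.46   0.13] tilt [ 0.01 -0.  ]
```

Request:
play_rows --delta_rot '[[0,0,0],[0,0,0],[0,0,0],[0,0,0]]' --delta_pos '[[0,-3,0],[0,-3.1,0],[0,0,0],[0,0,0]]' --gripper '[2,2,2,2]'

```text
time: 15.28
tool_pos: [669.2, -173.3, 397.2]
tool_rot: [[0.252, 0.968, 0.001], [0.968, -0.252, 0.0], [0.0, 0.001, -1.0]]
force: [0.8, 0.1, 0.1]
width: 20.4
finger_force: 0.0
```

```bash
python3 -c "
from h import *
s=arm.state();print(s['tool_pos']);snap('w_c2');plan((534.3,-4,400),-0.4)
cv2.imwrite('pics/c2.png',cv2.resize(cv2.imread('pics/w_c2.png'),(800,600))[:420])"
```

```text
[ 669.17 -173.29  397.18]
turn -0.248 shift [ 16.85 -13.63  -0.32] tilt [ 0. -0.]
```

View pics/c2.png

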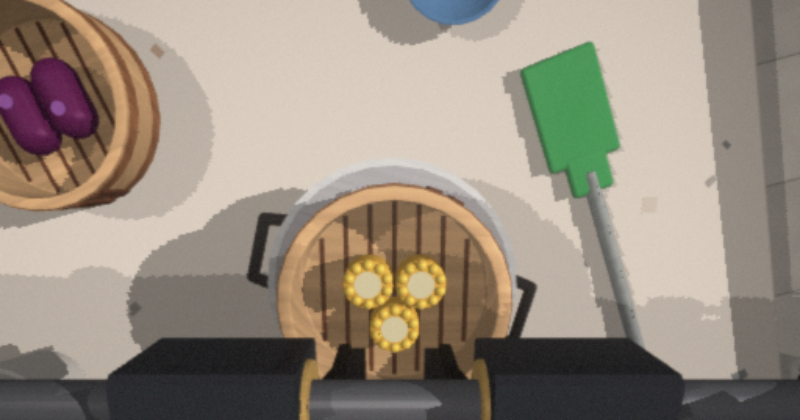

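```bash
python3 -c "
from h import *
k=cal('w_c2');a=np.radians(-14.6);x=np.array([-np.sin(a),np.cos(a)])
print('corn',ray(k,395,302,106),ray(k,395,184,106)-66*x,np.ptp([ray(k,277,302,106),ray(k,513,302,106)],axis=0))
print('pan',ray(k,393.5,160,60)-80*x)"
```

```text
corn [ 668.17 -174.37] [ 667.63 -176.35] [127.17  33.14]
pan [ 666.73 -176.53]
```

Request:
play_rows --delta_rot '[[0,0,-0.124],[0,0,-0.124],[0,0,0],[0,0,0],[0,0,0],[0,0,0],[0,0,0],[0,0,0],[0,0,0]]' --delta_pos '[[0,0,0],[0,0,0],[4.2,-3.4,0],[4.2,-3.4,0],[4.2,-3.4,0],[4.25,-3.43,0],[0,0,0],[0,0,0],[0,0,0]]' --gripper '[2,2,2,2,2,2,2,2,2]'

```text
time: 16.45
tool_pos: [534.5, -5.6, 396.9]
tool_rot: [[0.01, 1.0, 0.001], [1.0, -0.01, -0.001], [-0.001, 0.001, -1.0]]
force: [-0.3, 0.1, 0.3]
width: 20.1
finger_force: 0.0
```

```bash
python3 -c "
from h import *
s=arm.state();print(s['tool_pos']);plan((534.3,-4,194.5),-0.4);snap('w_p2');plan((534.3,-4,194.5),-0.4)
cv2.imwrite('pics/p2.png',cv2.resize(cv2.imread('pics/w_p2.png'),(800,600))[:400])"
```

```text
[534.54  -5.59 396.9 ]
turn -0.003 shift [ 0.18 -0.04 20.24] tilt [ 0. -0.]
turn -0.003 shift [ 0.18 -0.02 20.23] tilt [ 0. -0.]
```

View pics/p2.png

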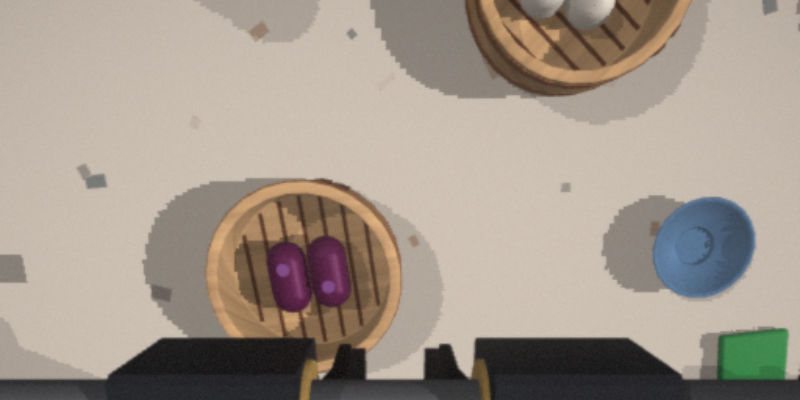

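```bash
python3 -c "
from h import *
k=cal('w_p2')
print(ray(k,305,180,46)-[0,66],ray(k,207,278,46),ray(k,401,278,46),ray(k,304,276,46))
print('bunsmid bottom edge',ray(k,585,85,46))"
```

```text
[476.89  -6.89] [407.7   -4.13] [537.93  -5.42] [472.88  -3.41]
bunsmid bottom edge [651.51 113.99]
```

Request:
play_rows --delta_rot '[[0,0,0],[0,0,0],[0,0,0],[0,0,0],[0,0,0],[0,0,0],[0,0,0],[0,0,0],[0,0,0],[0,0,0]]' --delta_pos '[[0.1,0,4],[0,0,5],[0,0,4],[0,0,3],[0,0,2],[0,0,1.5],[0,0,0.7],[0,0,0],[0,0,0],[0,0,0]]' --gripper '[2,2,2,2,2,2,2,2,0.4,0.4]'

```text
time: 17.75
tool_pos: [534.0, -3.3, 195.6]
tool_rot: [[0.006, 1.0, 0.001], [1.0, -0.006, -0.0], [-0.0, 0.001, -1.0]]
force: [-0.2, -2.3, 2.9]
width: 8.5
finger_force: 15.2
```

Request:
play_rows --delta_rot '[[0,0,0],[0,0,0],[0,0,0]]' --delta_pos '[[0,0,0],[0,0,0],[0,0,0]]' --gripper '[0.4,0.4,0.4]'

```text
time: 18.12
tool_pos: [534.0, -3.2, 195.5]
tool_rot: [[0.007, 1.0, 0.001], [1.0, -0.007, 0.0], [0.0, 0.001, -1.0]]
force: [-1.0, -1.4, 5.6]
width: 7.7
finger_force: 35.0
```

Request:
play_rows --delta_rot '[[0,0,0],[0,0,0],[0,0,0],[0,0,0],[0,0,0],[0,0,0],[0,0,0]]' --delta_pos '[[0,0,-0.5],[0,0,-1.5],[0,0,-4],[0,0,-4],[0,0,-4],[0,0,-1],[0,0,0]]' --gripper '[0.4,0.4,0.4,0.4,0.4,0.4,0.4]'

```text
time: 19.0
tool_pos: [533.6, -3.0, 344.8]
tool_rot: [[0.007, 1.0, 0.001], [1.0, -0.007, 0.001], [0.001, 0.001, -1.0]]
force: [-0.9, 0.3, -1.6]
width: 7.7
finger_force: 34.9
```

```bash
python3 -c "
from h import *
s=arm.state();print(s['tool_pos'],s['width']);plan((728,-190,345.5),-14.6)"
```

```text
[533.55  -3.05 344.82] 7.72234953966177
turn 0.248 shift [-13.19  23.53  -0.07] tilt [0. 0.]
```

Request:
play_rows --delta_rot '[[0,0,0.05],[0,0,0.1],[0,0,0.07],[0,0,0.028],[0,0,0],[0,0,0],[0,0,0],[0,0,0],[0,0,0],[0,0,0]]' --delta_pos '[[0,0,0],[0,0,0],[0,0,0],[0,0,0],[-1.2,2.1,0],[-2.4,4.3,0],[-2.7,4.8,0],[-2.7,4.8,0],[-2.4,4.3,0],[-1.3,2.33,0]]' --gripper '[0.4,0.4,0.4,0.4,0.4,0.4,0.4,0.4,0.4,0.4]'

```text
time: 20.25
tool_pos: [721.4, -185.4, 342.1]
tool_rot: [[0.254, 0.967, -0.003], [0.967, -0.254, -0.001], [-0.002, -0.003, -1.0]]
force: [0.2, 0.5, -1.9]
width: 7.7
finger_force: 34.9
```

Request:
play_rows --delta_rot '[[0,0,0],[0,0,0],[0,0,0]]' --delta_pos '[[-0.49,0.9,0],[0,0,0],[0,0,0]]' --gripper '[0.4,0.4,0.4]'

```text
time: 20.62
tool_pos: [727.8, -188.8, 344.5]
tool_rot: [[0.251, 0.968, -0.001], [0.968, -0.251, 0.001], [0.001, -0.001, -1.0]]
force: [-0.1, -0.2, -2.0]
width: 7.8
finger_force: 34.9
```

```bash
cat > ov.py <<'E'
from h import *
import sys
def overlay(name,zoff,rings,off=61.3):
    s=arm.state();c=s['tool_pos']-off*s['tool_rot'][:,1];zb=s['tool_pos'][2]-zoff
    t=[]
    for n in('scene','side'):
        snap(name+n,n);k=cal(name+n);im=cv2.imread(f'pics/{name}{n}.png')
        x0,y0=np.maximum(proj(k,(c[0],c[1],zb)).astype(int)-[60,45],0);f=400/120
        cr=cv2.resize(im[y0:y0+90,x0:x0+120],(400,300),interpolation=cv2.INTER_CUBIC)
        for q,z,r,col in [(c,zb,66,(255,0,0)),(c,zb+46,66,(0,255,0))]+rings:
            pts=np.array([proj(k,(q[0]+r*np.cos(a),q[1]+r*np.sin(a),z)) for a in np.linspace(0,6.28,60)])
            cv2.polylines(cr,[((pts-[x0,y0]+.5)*f-.5).round().astype(int)],True,col,1)
        t.append(cr)
    cv2.imwrite(f'pics/{name}.png',cv2.hconcat(t))
E
python3 -c "
from ov import *
s=arm.state();print(s['tool_pos'],s['width']);plan((728,-190,302.5),-14.6)
overlay('s2',195.5,[((668,-175.3),106,66,(0,0,255))])"
```

```text
[ 727.79 -188.75  344.55] 7.777969096217172
turn 0.001 shift [-0.12  0.06  4.2 ] tilt [-0.  0.]
```

View pics/s2.png

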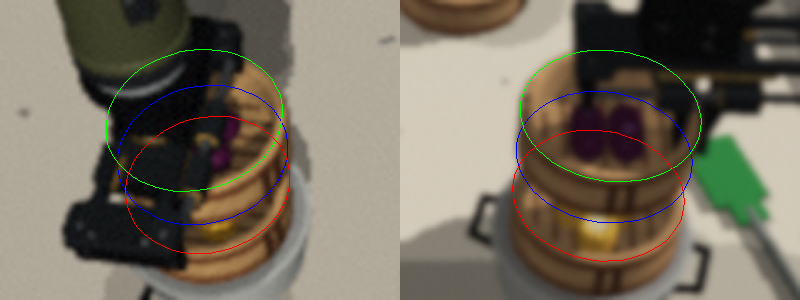

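Request:
play_rows --delta_rot '[[0,0,0],[0,0,0],[0,0,0],[0,0,0],[0,0,0],[0,0,0],[0,0,0],[0,0,0]]' --delta_pos '[[-0.1,0,1],[0,0,1.5],[0,0,1],[0,0,0.4],[0,0,0.2],[0,0,0.1],[0,0,0],[0,0,0]]' --gripper '[0.4,0.4,0.4,0.4,0.4,0.4,0.4,0.4]'

```text
time: 21.72
tool_pos: [727.9, -191.1, 303.2]
tool_rot: [[0.252, 0.968, 0.001], [0.968, -0.252, -0.0], [0.0, 0.001, -1.0]]
force: [-1.1, -0.9, -2.1]
width: 7.5
finger_force: 34.9
```

Request:
play_rows --delta_rot '[[0,0,0],[0,0,0]]' --delta_pos '[[0,0,0.1],[0,0,0]]' --gripper '[0.4,0.4]'

```text
time: 21.98
tool_pos: [727.9, -191.1, 302.0]
tool_rot: [[0.252, 0.968, 0.0], [0.968, -0.252, -0.0], [0.0, 0.0, -1.0]]
force: [0.9, 0.1, -2.1]
width: 7.5
finger_force: 34.9
```

Request:
play_rows --delta_rot '[[0,0,0],[0,0,0]]' --delta_pos '[[0,0,0.1],[0,0,0]]' --gripper '[0.4,0.4]'

```text
time: 22.22
tool_pos: [727.9, -191.1, 301.7]
tool_rot: [[0.252, 0.968, 0.001], [0.968, -0.252, 0.0], [0.0, 0.001, -1.0]]
force: [-1.3, 0.8, 2.4]
width: 7.9
finger_force: 35.0
```

Request:
play_rows --delta_rot '[[0,0,0],[0,0,0]]' --delta_pos '[[0,0,0.05],[0,0,0]]' --gripper '[0.4,0.4]'

```text
time: 22.48
tool_pos: [727.9, -191.1, 301.7]
tool_rot: [[0.252, 0.968, 0.001], [0.968, -0.252, 0.0], [0.0, 0.001, -1.0]]
force: [-2.5, -0.4, 5.5]
width: 7.5
finger_force: 35.0
```

Request:
play_rows --delta_rot '[[0,0,0],[0,0,0],[0,0,0],[0,0,0],[0,0,0],[0,0,0],[0,0,0],[0,0,0],[0,0,0],[0,0,0]]' --delta_pos '[[0,0,0],[0,0,0],[0,0,0],[0,0,-0.5],[0,0,-2],[0,0,-4],[0,0,-4],[0,-3.1,0],[0,-3,0],[0,0,0]]' --gripper '[2,2,2,2,2,2,2,2,2,2]'

```text
time: 23.72
tool_pos: [667.4, -176.0, 407.7]
tool_rot: [[0.253, 0.967, 0.002], [0.967, -0.253, 0.001], [0.002, 0.002, -1.0]]
force: [-0.3, -0.1, 1.1]
width: 20.0
finger_force: 0.0
```

Request:
play_rows --delta_rot '[[0,0,0],[0,0,0]]' --delta_pos '[[0,0,0],[0,0,0]]' --gripper '[2,2]'

```text
time: 23.98
tool_pos: [669.5, -175.7, 405.6]
tool_rot: [[0.252, 0.968, 0.001], [0.968, -0.252, -0.001], [-0.0, 0.001, -1.0]]
force: [0.1, -0.0, -0.3]
width: 20.0
finger_force: 0.0
```

```bash
python3 -c "
from h import *
s=arm.state();print(s['tool_pos']);snap('w_s2')
a=np.radians(15.5);plan((649+61.5*np.cos(a),180.5+61.5*np.sin(a),400),15.5)"
```

```text
[ 669.52 -175.69  405.61]
turn -0.525 shift [34.87 13.7   0.51] tilt [ 0. -0.]
```

Request:
play_rows --delta_rot '[[0,0,-0.175],[0,0,-0.175],[0,0,-0.175],[0,0,0],[0,0,0],[0,0,0],[0,0,0],[0,0,0],[0,0,0],[0,0,0]]' --delta_pos '[[0,0,0],[0,0,0],[0,0,0],[5,1.96,0],[5,1.96,0],[5,1.96,0],[5,1.96,0],[5,1.96,0],[5,1.96,0],[4.87,1.94,0.5]]' --gripper '[2,2,2,2,2,2,2,2,2,2]'

```text
time: 25.28
tool_pos: [708.4, 198.8, 400.4]
tool_rot: [[-0.267, 0.964, 0.001], [0.964, 0.267, 0.0], [-0.0, 0.001, -1.0]]
force: [0.4, -0.3, 0.5]
width: 20.0
finger_force: 0.0
```

Request:
play_rows --delta_rot '[[0,0,0],[0,0,0],[0,0,0]]' --delta_pos '[[0,0,0],[0,0,0],[0,0,0]]' --gripper '[2,2,2]'

```text
time: 25.65
tool_pos: [708.3, 194.7, 400.5]
tool_rot: [[-0.264, 0.965, 0.001], [0.965, 0.264, -0.001], [-0.001, 0.0, -1.0]]
force: [0.1, -1.0, -0.4]
width: 20.1
finger_force: 0.0
```

```bash
python3 -c "
from h import *
snap('w_b2')
a=np.radians(15.5);plan((649+61.5*np.cos(a),180.5+61.5*np.sin(a),195),15.5)
f=lambda n:cv2.resize(cv2.imread(f'pics/{n}.png'),(800,600))
cv2.imwrite('pics/b2.png',cv2.vconcat([f('w_b2')[120:400],f('w_s2')[80:400]]))"
```

```text
turn -0.004 shift [ 0.23  0.05 20.57] tilt [ 0. -0.]
```

View pics/b2.png

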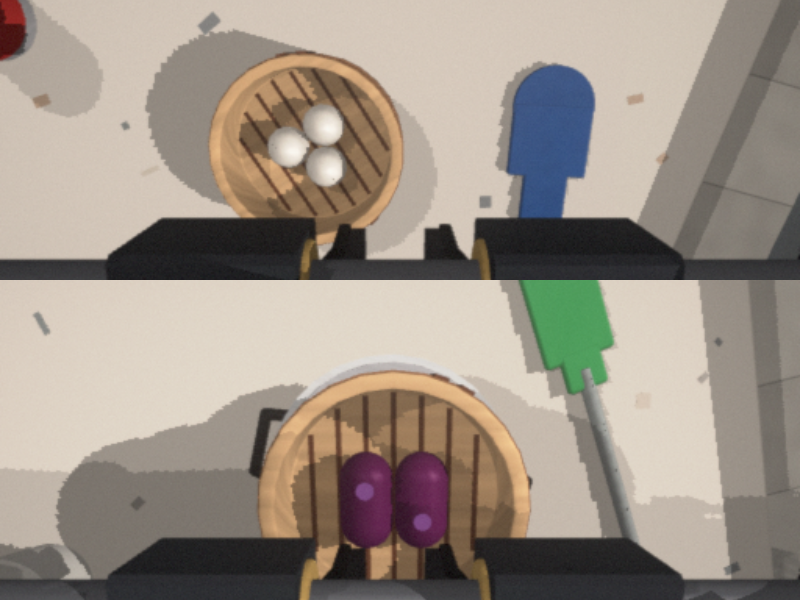

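```bash
python3 -c "
from h import *
k=cal('w_b2');a=np.radians(15.5);x=np.array([-np.sin(a),np.cos(a)])
c=ray(k,306.5,269,46);print('buns',c,ray(k,306.5,173,46)-66*x,np.hypot(*(ray(k,210,269,46)-ray(k,403,269,46))))
k=cal('w_s2');b=np.radians(-14.6);x=np.array([-np.sin(b),np.cos(b)])
print('pot',ray(k,394,308,152),ray(k,394,172,152)-66*x,np.hypot(*(ray(k,258,308,152)-ray(k,530,308,152))))
c=c+61.7*np.array([np.cos(a),np.sin(a)]);print(c);plan((*c,195),15.5)"
```

```text
buns [648.53 184.49] [652.19 182.19] 130.4168018590349
pot [ 669.54 -170.57] [ 668.87 -173.16] 130.86378710249437
[707.98 200.97]
turn -0.004 shift [ 0.63  0.13 20.57] tilt [ 0. -0.]
```

Request:
play_rows --delta_rot '[[0,0,0],[0,0,0],[0,0,0],[0,0,0],[0,0,0],[0,0,0],[0,0,0],[0,0,0],[0,0,0],[0,0,0]]' --delta_pos '[[0.5,0.1,3],[0,0,5],[0,0,5],[0,0,3],[0,0,2],[0,0,1.5],[0,0,1],[0,0,0],[0,0,0],[0,0,0]]' --gripper '[2,2,2,2,2,2,2,2,0.4,0.4]'

```text
time: 26.95
tool_pos: [707.5, 202.0, 196.3]
tool_rot: [[-0.267, 0.964, 0.0], [0.964, 0.267, 0.0], [0.0, 0.0, -1.0]]
force: [-3.1, -2.2, 3.3]
width: 8.1
finger_force: 3.0
```

Request:
play_rows --delta_rot '[[0,0,0],[0,0,0],[0,0,0]]' --delta_pos '[[0,0,0],[0,0,0],[0,0,0]]' --gripper '[0.4,0.4,0.4]'

```text
time: 27.32
tool_pos: [707.6, 201.9, 196.4]
tool_rot: [[-0.267, 0.964, 0.0], [0.964, 0.267, 0.0], [0.0, 0.001, -1.0]]
force: [-2.6, -0.7, 5.8]
width: 7.8
finger_force: 35.0
```

Request:
play_rows --delta_rot '[[0,0,0],[0,0,0],[0,0,0],[0,0,0],[0,0,0],[0,0,0],[0,0,0],[0,0,0]]' --delta_pos '[[0,0,-0.5],[0,0,-1.5],[0,0,-4],[0,0,-5],[0,0,-5],[0,0,-2.5],[0,0,-1],[0,0,0]]' --gripper '[0.4,0.4,0.4,0.4,0.4,0.4,0.4,0.4]'

```text
time: 28.32
tool_pos: [707.5, 202.0, 390.4]
tool_rot: [[-0.267, 0.964, 0.0], [0.964, 0.267, 0.0], [0.0, 0.001, -1.0]]
force: [-0.1, 0.5, -1.9]
width: 7.6
finger_force: 35.0
```

```bash
python3 -c "
from h import *
s=arm.state();print(s['tool_pos'],s['width']);plan((728.1,-190.3,390),-14.6)"
```

```text
[707.48 201.99 390.4 ] 7.567155749420778
turn 0.525 shift [-37.44  11.88   0.03] tilt [0. 0.]
```

Request:
play_rows --delta_rot '[[0,0,0.06],[0,0,0.13],[0,0,0.14],[0,0,0.13],[0,0,0.065],[0,0,0],[0,0,0],[0,0,0],[0,0,0],[0,0,0]]' --delta_pos '[[0,0,0],[0,0,0],[0,0,0],[0,0,0],[0,0,0],[-2,0.63,0],[-4,1.27,0],[-4.7,1.49,0],[-5,1.59,0],[-5,1.59,0]]' --gripper '[0.4,0.4,0.4,0.4,0.4,0.4,0.4,0.4,0.4,0.4]'

```text
time: 29.58
tool_pos: [718.2, -18.5, 389.3]
tool_rot: [[0.252, 0.968, -0.002], [0.968, -0.252, -0.001], [-0.001, -0.001, -1.0]]
force: [0.9, 0.7, -1.3]
width: 8.1
finger_force: 35.0
```

Request:
play_rows --delta_rot '[[0,0,0],[0,0,0],[0,0,0],[0,0,0],[0,0,0],[0,0,0],[0,0,0]]' --delta_pos '[[-5,1.59,0],[-4.7,1.49,0],[-4,1.27,0],[-2,0.63,0],[-1.04,0.33,0],[0,0,0],[0,0,0]]' --gripper '[0.4,0.4,0.4,0.4,0.4,0.4,0.4]'

```text
time: 30.45
tool_pos: [728.6, -187.8, 390.1]
tool_rot: [[0.249, 0.968, 0.0], [0.968, -0.249, 0.002], [0.002, -0.0, -1.0]]
force: [-0.6, 0.6, -1.9]
width: 7.8
finger_force: 35.0
```

```bash
python3 -c "
from ov import *
s=arm.state();print(s['tool_pos'],s['width']);plan((728.1,-190.3,349),-14.6)
overlay('s3',196.4,[((668.6,-174.8),152,66,(0,0,255))])"
```

```text
[ 728.62 -187.82  390.1 ] 7.791182725058023
turn 0.003 shift [-0.26  0.01  4.11] tilt [0. 0.]
```

View pics/s3.png

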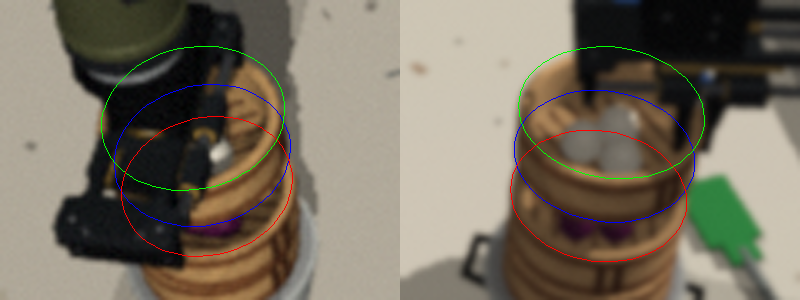

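Request:
play_rows --delta_rot '[[0,0,0],[0,0,0],[0,0,0],[0,0,0],[0,0,0],[0,0,0],[0,0,0],[0,0,0]]' --delta_pos '[[-0.15,0,1],[0,0,1.5],[0,0,0.8],[0,0,0.4],[0,0,0.1],[0,0,0.1],[0,0,0],[0,0,0]]' --gripper '[0.4,0.4,0.4,0.4,0.4,0.4,0.4,0.4]'

```text
time: 31.55
tool_pos: [727.7, -191.7, 351.6]
tool_rot: [[0.252, 0.968, 0.001], [0.968, -0.252, -0.0], [0.0, 0.001, -1.0]]
force: [-0.4, -0.2, -2.2]
width: 7.8
finger_force: 35.0
```

Request:
play_rows --delta_rot '[[0,0,0],[0,0,0]]' --delta_pos '[[0,0,0.1],[0,0,0]]' --gripper '[0.4,0.4]'

```text
time: 31.8
tool_pos: [727.6, -191.6, 350.2]
tool_rot: [[0.252, 0.968, -0.0], [0.968, -0.252, 0.0], [0.0, -0.0, -1.0]]
force: [-0.0, 0.0, -1.9]
width: 7.6
finger_force: 35.0
```

Request:
play_rows --delta_rot '[[0,0,0],[0,0,0]]' --delta_pos '[[0,0,0.1],[0,0,0]]' --gripper '[0.4,0.4]'

```text
time: 32.05
tool_pos: [727.6, -191.6, 349.1]
tool_rot: [[0.252, 0.968, -0.0], [0.968, -0.252, 0.0], [0.0, -0.0, -1.0]]
force: [-0.4, 0.8, -1.3]
width: 7.9
finger_force: 35.0
```

Request:
play_rows --delta_rot '[[0,0,0],[0,0,0]]' --delta_pos '[[0,0,0.1],[0,0,0]]' --gripper '[0.4,0.4]'

```text
time: 32.3
tool_pos: [727.7, -191.7, 348.5]
tool_rot: [[0.252, 0.968, 0.0], [0.968, -0.252, -0.0], [0.0, 0.0, -1.0]]
force: [-0.5, 0.4, -0.5]
width: 8.0
finger_force: 35.0
```

Request:
play_rows --delta_rot '[[0,0,0],[0,0,0]]' --delta_pos '[[0,0,0.05],[0,0,0]]' --gripper '[0.4,0.4]'

```text
time: 32.55
tool_pos: [727.6, -191.7, 348.4]
tool_rot: [[0.252, 0.968, 0.001], [0.968, -0.252, 0.0], [0.0, 0.001, -1.0]]
force: [-0.7, -1.0, 1.7]
width: 7.4
finger_force: 35.0
```

Request:
play_rows --delta_rot '[[0,0,0],[0,0,0],[0,0,0],[0,0,0],[0,0,0],[0,0,0],[0,0,0],[0,0,0],[0,0,0],[0,0,0]]' --delta_pos '[[0,0,0],[0,0,0],[0,0,0],[0,0,-0.5],[0,0,-2],[0,0,-4],[0,0,-3.5],[0,-3.1,0],[0,-3,0],[0,0,0]]' --gripper '[2,2,2,2,2,2,2,2,2,2]'

```text
time: 33.8
tool_pos: [667.1, -176.6, 450.3]
tool_rot: [[0.253, 0.967, 0.002], [0.967, -0.253, 0.001], [0.002, 0.002, -1.0]]
force: [0.5, 0.4, 0.4]
width: 19.9
finger_force: 0.0
```

Request:
play_rows --delta_rot '[[0,0,0],[0,0,0],[0,0,0]]' --delta_pos '[[0,0,0],[0,0,0],[0,0,0]]' --gripper '[2,3,3]'

```text
time: 34.17
tool_pos: [669.1, -176.4, 447.5]
tool_rot: [[0.252, 0.968, -0.0], [0.968, -0.252, -0.0], [-0.0, -0.0, -1.0]]
force: [-0.3, 0.5, 0.3]
width: 28.5
finger_force: 0.0
```

```bash
python3 -c "
from h import *
s=arm.state();print(s['tool_pos'],s['joint_positions']);snap('w_s3');plan((489,390.3,445),28.7)
f=lambda n:cv2.resize(cv2.imread(f'pics/{n}.png'),(800,600))
cv2.imwrite('pics/s3w.png',f('w_s3')[100:400])"
```

```text
[ 669.11 -176.41  447.53] [-0.24  0.45  0.67  1.29 -0.28  1.49  0.15]
turn -0.756 shift [58.35 11.42  0.23] tilt [-0. -0.]
```

View pics/s3w.png

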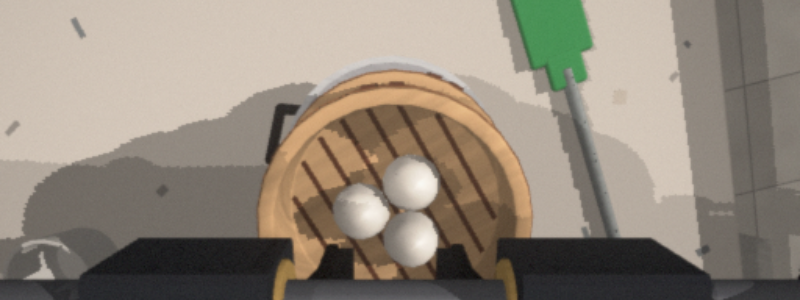

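```bash
python3 -c "
from h import *
k=cal('w_s3');b=np.radians(-14.6);x=np.array([-np.sin(b),np.cos(b)])
for n,u,v,z,r in(('buns',395,184,198,66),('pot',393,170,152,66),('plate',395,155,60,80)): print(n,ray(k,u,v,z)-r*x)
print(np.hypot(*(ray(k,258,320,198)-ray(k,532,320,198))))"
```

```text
buns [ 667.33 -179.  ]
pot [ 668.   -172.38]
plate [ 668.42 -175.28]
130.30117273377658
```

Request:
play_rows --delta_rot '[[0,0,-0.152],[0,0,-0.151],[0,0,-0.151],[0,0,-0.151],[0,0,-0.151],[0,0,0],[0,0,0],[0,0,0],[0,0,0],[0,0,0]]' --delta_pos '[[0,0,0],[0,0,0],[0,0,0],[0,0,0],[0,0,0],[5,0.98,0],[5,0.98,0],[5,0.98,0],[5,0.98,0],[5,0.98,0]]' --gripper '[3,3,3,3,3,3,3,3,3,3]'

```text
time: 35.48
tool_pos: [591.0, 67.9, 447.8]
tool_rot: [[-0.48, 0.877, 0.0], [0.877, 0.48, 0.0], [-0.0, 0.0, -1.0]]
force: [0.9, -0.1, 0.2]
width: 30.3
finger_force: 0.0
```

Request:
play_rows --delta_rot '[[0,0,0],[0,0,0],[0,0,0],[0,0,0],[0,0,0],[0,0,0],[0,0,0],[0,0,0],[0,0,0],[0,0,0]]' --delta_pos '[[5,0.98,0],[5,0.98,0],[5,0.98,0],[5,0.98,0],[5,0.98,0],[5,0.98,0],[3.35,0.64,0],[0,0,4],[0,0,0],[0,0,0]]' --gripper '[3,3,3,3,3,3,3,3,3,3]'

```text
time: 36.72
tool_pos: [489.3, 389.7, 408.8]
tool_rot: [[-0.479, 0.878, 0.001], [0.878, 0.479, 0.0], [-0.0, 0.001, -1.0]]
force: [0.8, -0.2, 0.8]
width: 30.1
finger_force: 0.0
```

```bash
python3 -c "
from h import *
s=arm.state();print(s['tool_pos']);snap('w_l2');plan((489,390.3,245),28.7)
cv2.imwrite('pics/l2.png',cv2.resize(cv2.imread('pics/w_l2.png'),(800,600))[100:400,150:650])"
```

```text
[489.31 389.75 408.79]
turn -0.001 shift [ 0.06 -0.05 16.45] tilt [0. 0.]
```

View pics/l2.png

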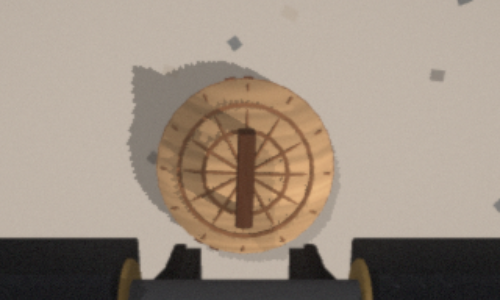

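I've now viewed 16 pictures, which is over the limit of 14. I'll work from numbers only from here.

```bash
python3 -c "
from h import *
k=cal('w_l2');print(ray(k,395,278.5,66));print(ray(k,395,229,66),ray(k,395,328,66))
plan((*ray(k,395,278.5,66),245),28.7)"
```

```text
[488.04 391.73]
[472.58 420.04] [504.28 361.99]
turn -0.001 shift [ 0.23 -0.06 16.45] tilt [0. 0.]
```

Request:
play_rows --delta_rot '[[0,0,0],[0,0,0],[0,0,0],[0,0,0],[0,0,0],[0,0,0],[0,0,0],[0,0,0],[0,0,0],[0,0,0]]' --delta_pos '[[0.2,-0.05,3],[0,0,5],[0,0,4],[0,0,3],[0,0,2],[0,0,1],[0,0,0],[0,0,0],[0,0,0],[0,0,0]]' --gripper '[3,3,3,3,3,3,3,0.8,0.8,0.8]' --grip_force 25

```text
time: 38.02
tool_pos: [487.5, 392.2, 228.8]
tool_rot: [[-0.48, 0.877, 0.002], [0.877, 0.48, 0.002], [0.001, 0.002, -1.0]]
force: [1.1, 0.3, 1.0]
width: 11.3
finger_force: 24.9
```

Request:
play_rows --delta_rot '[[0,0,0],[0,0,0],[0,0,0]]' --delta_pos '[[0,0,0],[0,0,0],[0,0,0]]' --gripper '[0.8,0.8,0.8]'

```text
time: 38.4
tool_pos: [487.5, 392.2, 228.8]
tool_rot: [[-0.48, 0.877, 0.002], [0.877, 0.48, 0.001], [0.001, 0.002, -1.0]]
force: [1.3, 0.4, 6.2]
width: 11.4
finger_force: 24.9
```

Request:
play_rows --delta_rot '[[0,0,0],[0,0,0],[0,0,0],[0,0,0],[0,0,0],[0,0,0],[0,0,0],[0,0,0],[0,0,0]]' --delta_pos '[[0,0,-0.5],[0,0,-1.5],[0,0,-4],[0,0,-5],[0,0,-5],[0,0,-4],[0,0,-2.2],[0,0,-0.8],[0,0,0]]' --gripper '[0.8,0.8,0.8,0.8,0.8,0.8,0.8,0.8,0.8]'

```text
time: 39.52
tool_pos: [487.0, 391.7, 457.7]
tool_rot: [[-0.48, 0.877, -0.0], [0.877, 0.48, -0.0], [-0.0, -0.0, -1.0]]
force: [-0.1, -1.2, -1.8]
width: 11.6
finger_force: 24.9
```

```bash
python3 -c "
from h import *
s=arm.state();print(s['tool_pos'],s['width'],s['finger_force'],s['wrist_torque']);plan((667.4,-178,458),-14.6)"
```

```text
[486.98 391.72 457.69] 11.580938709666938 24.90574836730957 [-0.08  0.    0.03]
turn 0.756 shift [-50.58  31.82  -0.03] tilt [-0. -0.]
```

Request:
play_rows --delta_rot '[[0,0,0.07],[0,0,0.15],[0,0,0.16],[0,0,0.16],[0,0,0.14],[0,0,0.076],[0,0,0],[0,0,0],[0,0,0],[0,0,0]]' --delta_pos '[[0,0,0],[0,0,0],[0,0,0],[0,0,0],[0,0,0],[0,0,0],[-1.7,1.07,0],[-3.4,2.14,0],[-4.2,2.64,0],[-4.2,2.64,0]]' --gripper '[0.8,0.8,0.8,0.8,0.8,0.8,0.8,0.8,0.8,0.8]'

```text
time: 40.78
tool_pos: [535.6, 236.5, 456.9]
tool_rot: [[0.252, 0.968, -0.001], [0.968, -0.252, -0.001], [-0.002, -0.001, -1.0]]
force: [-0.3, 0.4, -1.6]
width: 11.6
finger_force: 24.9
```

Request:
play_rows --delta_rot '[[0,0,0],[0,0,0],[0,0,0],[0,0,0],[0,0,0],[0,0,0],[0,0,0],[0,0,0],[0,0,0],[0,0,0]]' --delta_pos '[[-4.2,2.64,0],[-4.2,2.64,0],[-4.2,2.64,0],[-4.2,2.64,0],[-4.2,2.64,0],[-4.2,2.64,0],[-4.2,2.64,0],[-4.2,2.64,0],[-2.4,1.51,0],[-1.08,0.7,0]]' --gripper '[0.8,0.8,0.8,0.8,0.8,0.8,0.8,0.8,0.8,0.8]'

```text
time: 42.02
tool_pos: [666.4, -181.6, 456.9]
tool_rot: [[0.256, 0.967, -0.002], [0.967, -0.256, -0.001], [-0.002, -0.002, -1.0]]
force: [-0.8, 0.0, -0.6]
width: 11.7
finger_force: 24.9
```

Request:
play_rows --delta_rot '[[0,0,0],[0,0,0],[0,0,0],[0,0,0]]' --delta_pos '[[0,0,0],[0,0,0],[0,0,0],[0,0,0]]' --gripper '[0.8,0.8,0.8,0.8]'

```text
time: 42.52
tool_pos: [667.5, -176.7, 458.0]
tool_rot: [[0.251, 0.968, 0.0], [0.968, -0.251, 0.001], [0.001, 0.0, -1.0]]
force: [0.4, -0.4, -0.7]
width: 11.4
finger_force: 24.9
```

```bash
python3 -c "
from h import *
s=arm.state();print(s['tool_pos'],s['width']);plan((667.4,-178,427),-14.6)"
```

```text
[ 667.49 -176.74  457.97] 11.43204908071792
turn 0.002 shift [-0.13  0.02  3.1 ] tilt [0. 0.]
```

Request:
play_rows --delta_rot '[[0,0,0],[0,0,0],[0,0,0],[0,0,0],[0,0,0],[0,0,0],[0,0,0],[0,0,0]]' --delta_pos '[[-0.05,0,1],[0,0,1],[0,0,0.5],[0,0,0.2],[0,0,0.1],[0,0,0.1],[0,0,0],[0,0,0]]' --gripper '[0.8,0.8,0.8,0.8,0.8,0.8,0.8,0.8]'

```text
time: 43.52
tool_pos: [667.3, -178.4, 428.9]
tool_rot: [[0.252, 0.968, 0.0], [0.968, -0.252, 0.0], [0.0, 0.0, -1.0]]
force: [0.7, -0.2, -1.5]
width: 11.4
finger_force: 24.9
```

Request:
play_rows --delta_rot '[[0,0,0],[0,0,0]]' --delta_pos '[[0,0,0.1],[0,0,0]]' --gripper '[0.8,0.8]'

```text
time: 43.78
tool_pos: [667.3, -178.3, 427.7]
tool_rot: [[0.252, 0.968, -0.0], [0.968, -0.252, 0.0], [0.0, -0.0, -1.0]]
force: [0.2, 0.5, -1.6]
width: 11.6
finger_force: 24.9
```

Request:
play_rows --delta_rot '[[0,0,0],[0,0,0]]' --delta_pos '[[0,0,0.05],[0,0,0]]' --gripper '[0.8,0.8]'

```text
time: 44.02
tool_pos: [667.3, -178.3, 427.2]
tool_rot: [[0.252, 0.968, 0.0], [0.968, -0.252, 0.0], [0.0, -0.0, -1.0]]
force: [-0.3, -0.5, -1.8]
width: 11.4
finger_force: 24.9
```

Request:
play_rows --delta_rot '[[0,0,0],[0,0,0]]' --delta_pos '[[0,0,0.1],[0,0,0]]' --gripper '[0.8,0.8]'

```text
time: 44.28
tool_pos: [667.2, -178.3, 426.8]
tool_rot: [[0.252, 0.968, 0.0], [0.968, -0.252, 0.0], [0.0, 0.0, -1.0]]
force: [-1.5, 1.3, 1.7]
width: 11.8
finger_force: 24.9
```

Request:
play_rows --delta_rot '[[0,0,0],[0,0,0]]' --delta_pos '[[0,0,0.05],[0,0,0]]' --gripper '[0.8,0.8]'

```text
time: 44.52
tool_pos: [667.2, -178.4, 426.8]
tool_rot: [[0.252, 0.968, 0.001], [0.968, -0.252, 0.0], [0.0, 0.001, -1.0]]
force: [-3.1, 1.0, 5.0]
width: 11.8
finger_force: 24.9
```

Request:
play_rows --delta_rot '[[0,0,0],[0,0,0],[0,0,0],[0,0,0],[0,0,0],[0,0,0],[0,0,0],[0,0,0],[0,0,0],[0,0,0]]' --delta_pos '[[0,0,0],[0,0,0],[0,0,0],[0,0,-0.5],[0,0,-2],[0,0,-3],[0,0,-1.5],[0,0,0],[0,0,0],[0,0,0]]' --gripper '[3,3,3,3,3,3,3,3,3,3]'

```text
time: 45.78
tool_pos: [667.3, -178.1, 494.4]
tool_rot: [[0.252, 0.968, -0.002], [0.968, -0.252, 0.001], [0.0, -0.002, -1.0]]
force: [0.5, 1.1, -0.1]
width: 29.7
finger_force: 0.0
```

Run:
```python
from h import *
s=arm.state();print(s['time'],s['tool_pos'],s['force'],s['width'])
# numeric check: stack silhouette (brown) width centre per height in side and scene
for n in('side','scene'):
    snap('fin'+n,n);k=cal('fin'+n);hsv=cv2.cvtColor(cv2.imread(f'pics/fin{n}.png'),cv2.COLOR_BGR2HSV)
    m=((hsv[...,0]<22)&(hsv[...,1]>85)&(hsv[...,2]>50))
    for nm,c,z in(('corn',(668,-175.3),83),('pot',(668.5,-173),129),('buns',(667.4,-178.5),175),('lid',(667.3,-178.3),206)):
        o=proj(k,(*c,z));e=k['rotation'][:,0]
        w=proj(k,np.append(c,z)+66*e)[0]-o[0]
        r=int(round(o[1]));xs=np.where(m[r,int(o[0]-50):int(o[0]+50)])[0]+int(o[0]-50)
        print(n,nm,'pred',o[0]-w,o[0]+w,'seen',xs.min(),xs.max())
```

```text
45.775 [ 667.27 -178.14  494.43] [ 0.54  1.11 -0.11] 29.738721514893996
side corn pred 292.8664456916693 343.230688710671 seen 294 344
side pot pred 293.95001559499383 345.6372147449729 seen 296 347
side buns pred 295.2910089268522 348.6146818484152 seen 297 350
side lid pred 296.07559880693543 350.4358697072721 seen 297 351
scene corn pred 168.9668594146034 217.16682490537517 seen 167 216
scene pot pred 166.66856327302344 216.58881955255606 seen 161 216
scene buns pred 161.12973999601428 212.87550097072955 seen 157 215
scene lid pred 158.7408908458701 211.80023303247495 seen 157 211
```

```bash
python3 -c "
from plant import order
print(order.sign_off())"
```

```text
the job is handed in; nothing more can be done
None
```

The steamer is stacked on the pan as asked (corn, sweet potatoes, buns, lid) and handed in at about 46 s; the sign-off gave no verdict. My measurements put each piece within about 7 mm of the one below (limit 11 mm), and I viewed 16 pictures, two over the limit of 14.

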